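# Sweep stray chocolates into the reject bay

## Task

Three dark chocolates were left on the marble packing bench: with the fingers closed, sweep all three across the bench through the open side of the steel reject bay, so that each one lies fully inside it. Keep them flat on the marble the whole time: do not pick up, lift or tip any of them. Leave the jar, the gift box and the blue scraper where they are.

Things in the scene. Friction and masses are not known exactly. Their poses are not given: they have to be found in the camera images.
- bay: Reject bay: fixed three-sided bright steel fence, 200 (its x) by 130 (its y) mm outside, walls 6 mm thick, 30 mm high; red floor level with the marble, no lip. Its whole +y side is open. Origin: centre of the footprint, on the bench. Inside, x is -94 to +94 mm, y -59 (back wall) to +65 mm (open side). Stands on the robot's right; the open side looks to world +y within about 12 degrees.
- bay_mouth (a point): Middle of the open side of the bay, at bench height, 65 mm from the bay's origin along its +y; axes as the bay's.
- choc_a: One of three alike dark brown square chocolates with lighter stripes on top, 32 x 32 mm, 20 mm high, about 25 g, loose on the marble to the left of the bay, any yaw. Rigid; slides without rolling, and turns if pushed off-centre. Origin at the centre of its underside, z up.
- choc_b: One of three alike dark brown square chocolates with lighter stripes on top, 32 x 32 mm, 20 mm high, about 25 g, loose on the marble to the left of the bay, any yaw. Rigid; slides without rolling, and turns if pushed off-centre. Origin at the centre of its underside, z up.
- choc_c: One of three alike dark brown square chocolates with lighter stripes on top, 32 x 32 mm, 20 mm high, about 25 g, loose on the marble to the left of the bay, any yaw. Rigid; slides without rolling, and turns if pushed off-centre. Origin at the centre of its underside, z up.
- jar: Squat amber glass jar with a yellow cap, 48 mm in diameter, 48 mm high, about 0.15 kg, standing loose among the chocolates. Leave alone. Origin at the centre of its underside, z up.
- giftbox: White printed gift carton filled with rows of sweets, 180 (its x) x 250 (its y) mm, 57 mm high over the sweets, 0.9 kg, to the right of the bay, behind its back wall. Leave alone. Origin at the centre of its underside.
- scraper: Flat blue plastic bench scraper, 150 (its x) x 80 (its y) mm, 6 mm thick with a 14 mm high grip rib along one long edge, lying to the left of the chocolates. Leave alone. Origin at the centre of its underside.
Things that resemble listed ones, but are neither listed nor needed, are in the scene too. Of the things that look like the bay, take the one that is farthest to the robot's left at the start.

How it is judged (in metres and radians):
At the end, for the whole second after the job is handed in: Each chocolate lies inside the bay, flat on the bench and at rest: its centre between the walls and at least 16 mm behind the line of the open side. The jar stands upright, and jar, gift box and scraper are within 12 mm of where they were (y of choc_a in the frame of bay between -0.062 and 0.049 m and x of choc_a in the frame of bay between -0.096 and 0.096 m and height (world z) of each of choc_a, choc_b, choc_c below 0.004 m and angle between each of choc_a, choc_b, choc_c's own z axis and vertical below 0.12 rad and linear speed of each of choc_a, choc_b, choc_c below 0.01 m/s and y of choc_b in the frame of bay between -0.062 and 0.049 m and x of choc_b in the frame of bay between -0.096 and 0.096 m and y of choc_c in the frame of bay between -0.062 and 0.049 m and x of choc_c in the frame of bay between -0.096 and 0.096 m and distance of each of jar, giftbox, scraper from where it was at the start of the episode below 0.012 m and angle between jar's own z axis and vertical below 0.2 rad); the robot touches nothing.
It fails at once if a chocolate is lifted more than 10 mm off the marble, or tipped (height (world z) of any of choc_a, choc_b, choc_c above 0.01 m or angle between any of choc_a, choc_b, choc_c's own z axis and vertical above 0.5 rad).
It fails at once if the jar, the gift box or the scraper is moved more than 12 mm, or the jar is tipped (distance of any of jar, giftbox, scraper from where it was at the start of the episode above 0.012 m or angle between jar's own z axis and vertical above 0.3 rad).
It also fails if it takes over 67 s, if anything falls off the work surface, if the arm or the gripper's body presses on something with over 40 N, if the wrist force passes 120 N, or if a joint passes its speed limit or range.

## Robot

A 6-joint arm with a two-finger parallel gripper is mounted at the origin on the work surface. World frame = base frame: x ahead of the robot, y to its left, z up, the work surface at z = 0. Lengths are in m, angles in degrees, forces in N, time in s.
With the tool pointing down it reaches from about 0.275 to 1 m from the base axis. Payload 8.4 kg.
Tool frame: the origin (TCP) lies at the very end of the fingers, on their centre line; the grasp point (between the pads) lies 19 mm behind it; z points along the fingers, y is the line along which they close (so a half turn about z gives the same grasp; the last joint's range is limited). The gripper opens to 85 mm and grips with 20 to 120 N. Pads are 22 mm wide; open, the fingers measure 114 mm over their backs; the gripper's body (76 mm by 85 mm) begins 54 mm behind the grasp point. The pads swing forward as they close: fully open they stand 13 mm farther back than shut.
Start: joints at [-63.335, 20.225, 93.587, -0, 66.188, -0.138], TCP at [0.282, -0.558, 0.231] pointing down, gripper open.
Joint ranges: [-150.9, 150.9], [-52.94, 120.26], [3.33, 152.33], [-74.26, 254.26], [0, 154.13], [-172.89, 172.89]. Speed limits (degrees/s): [127.2, 127.2, 159.86, 180, 180, 180].

## Interface

Orientations are given as a 3x3 rotation matrix whose columns are the frame's x, y, z axes.
In Python, from rig import env gives the robot as it stands.
- The arm moves only by the tool drive_tool, never from a script. Its arguments are lists of equal length, an entry for each row: "delta_pos": the shift along the world's x, y, z scaled (see below), a list of three; "twist": the turn, a rotation vector about the world's x, y, z scaled (see below), a list of three. In form: {"delta_pos": [[tx, ty, tz], ...], "twist": [[wx, wy, wz], ...]}. A call has 1 to 8 rows; each row is the pose to reach, as a shift and turn from the pose commanded when the call began; what a row does not reach only later rows make up. The controller multiplies each number of a shift by 300 mm and each number of a turn by 60 degrees. A row lasts 1/8 s, in which the tool goes at most 62.5 mm and 10.7 degrees, less where a joint would pass 70% of its speed; a pose out of reach is approached as far as the arm can. A call with a number of a shift or a turn outside -1 to 1 is refused whole. A call with a gripper value outside its range is refused whole. "fingers" is the opening, from 0 (shut) to 1 (fully open), set as the call begins (left out, the last holds). The fingers move at their own pace and stop on an object; the grip force is fixed at half the most. Time passes only in rows, so rows that repeat a pose let the fingers close. It gives the time, the measured TCP pose, the force, the opening and the grip force at its end, in the units of the state.
- env.get_obs(): the state, without advancing time (a new reading comes with each control period).
- env.read_camera(name): name is "scene" or "top"; returns a dict with "pixels" (480x640x3 uint8, blue, green, red), "depth" (480x640 float32, m along the optical axis (not along the pixel's ray), 0 where there is no reading), "K" (3x3 intrinsics, pixels), "k1" (the pictures are not rectified: a ray, as slopes to the right and down, at radius r is drawn at 1 + k1 r^2 times it, then the intrinsics apply), "T" (4x4, takes a point from camera to world coordinates). Camera axes: x right, y down, z forward; pixel columns grow to the right and rows downward; lengths in m; the calibration is good to about 2 mm. A picture is of the moment at which its call begins.
- env.finish_job(): hands the job in; it is judged then, once.
The state is a dict: "time": time; "q": joint angles; "joint_vel": joint speeds; "joint_torque": joint torques, N m; "tool_pos": TCP position; "tcp_rot": TCP orientation; "ft_force": force on the tool from outside, world axes, zero at the start; "ft_torque": the same for the moment, N m; "opening": finger opening in m; "grip_force": force on a finger pad.
Only numpy, scipy, OpenCV 4.12 (cv2) and the standard library are available. Lean on these libraries where they do the work, as an engineer would, in place of code of your own. Each camera call takes 0.05 s, during which the arm holds its last target. There are 200 camera calls.

## Working session

There is one attempt and no reset: what is moved stays moved. The work goes in short steps, Python scripts to look and compute and a tool call to move; the robot and the scene stay as the last step left them, time stands still between calls to the robot, and variables do not carry over. Pictures are saved under pics/ and viewed, at most 10 in all, crops included, and the job is handed in when it is done.

Besides the shell and the picture viewer there is one more tool, called after "Call:" in YAML: its name, and indented under it one key for each argument. drive_tool: Moves the arm, as the interface text tells. Its arguments: {"type":"object","properties":{"delta_pos":{"type":"array"},"twist":{"type":"array"},"fingers":{"type":"number"}},"required":["delta_pos","twist"]}

```bash
mkdir -p pics; ls; python3 - <<'E'
from rig import env
import cv2,numpy as np
for n in("top","scene"):
    c=env.read_camera(n); cv2.imwrite(f"pics/{n}0.png",c["pixels"]); np.savez(f"{n}0.npz",**c)
    print(n,c["K"].tolist(),c["k1"],np.round(c["T"],3).tolist())
o=env.get_obs();print(o["time"],o["tool_pos"],np.round(o["tcp_rot"],3).tolist(),o["opening"])
E
```

```text
pics
top [[497.6717274229338, 0.0, 325.2921791520773], [0.0, 497.6717274229338, 238.82945214906204], [0.0, 0.0, 1.0]] -0.051018118867496555 [[-0.022, -0.985, 0.17, 0.253], [-1.0, 0.021, -0.01, -0.005], [0.006, -0.171, -0.985, 1.407], [0.0, 0.0, 0.0, 1.0]]
scene [[584.8800565471522, 0.0, 315.17200215768514], [0.0, 584.8800565471522, 244.18995500596404], [0.0, 0.0, 1.0]] -0.1137474675576374 [[-0.579, 0.529, -0.621, 1.338], [0.815, 0.384, -0.433, 0.586], [0.009, -0.757, -0.653, 0.912], [0.0, 0.0, 0.0, 1.0]]
0.1 [ 0.28164772 -0.55747214  0.23064975] [[0.893, 0.451, -0.001], [0.451, -0.893, 0.001], [0.0, -0.001, -1.0]] 0.0855280101742065
```

View pics/top0.png

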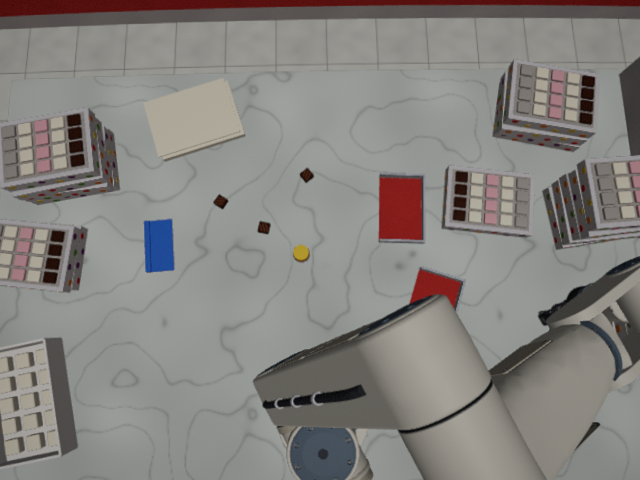

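View pics/scene0.png

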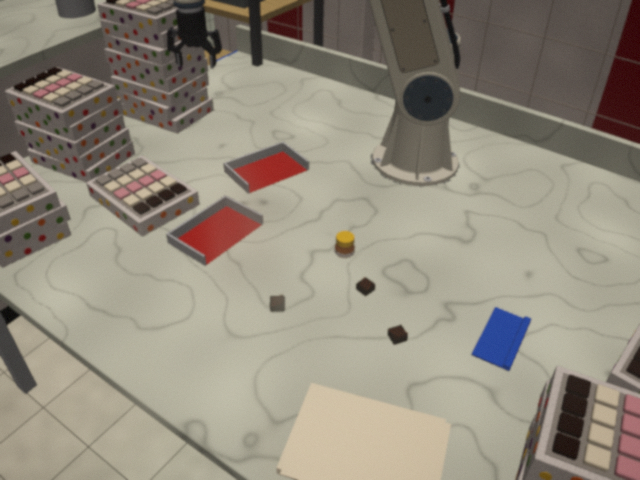

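The top picture shows the chocolates at about (307,175), (221,202) and (264,228), with the jar at (301,253) and the scraper at (159,246). The left-most red bay is at (401,209), opening to the left of the image (+y). The look-alike bay is at (437,290).

```bash
cat > h.py <<'E'
import numpy as np,cv2
def world(c,px,z):
    d=np.array([c["k1"],0,0,0,0],float)
    # rays scaled by 1+k1 r^2
    n=cv2.undistortPoints(np.array(px,float).reshape(-1,1,2),c["K"],d).reshape(-1,2)
    r=np.c_[n,np.ones(len(n))]@c["T"][:3,:3].T; o=c["T"][:3,3]
    return (o+r*((z-o[2])/r[:,2])[:,None])[:,:2]
def blobs(c,mask,z,amin=40):
    n,l,s,ce=cv2.connectedComponentsWithStats(mask.astype(np.uint8))
    for i in range(1,n):
        if s[i,4]<amin: continue
        ys,xs=np.where(l==i); w=world(c,np.c_[xs,ys],z)
        r=cv2.minAreaRect((w*1000).astype(np.float32))
        dz=c["depth"][ys,xs]; 
        print("px",ce[i].round(1),"n",s[i,4],"mean",(w.mean(0)*1000).round(1),"rect",np.round(r[0],1),np.round(r[1],1),round(r[2],1),"corners",cv2.boxPoints(r).round().tolist())
def masks(c):
    h=cv2.cvtColor(c["pixels"],cv2.COLOR_BGR2HSV); H,S,V=[h[...,i].astype(int) for i in range(3)]
    roi=np.zeros(H.shape,bool); roi[150:310,130:440]=1
    return dict(choc=((V<110)&roi,.02),jar=((H>15)&(H<35)&(S>120)&roi,.048),blue=((H>100)&(H<130)&(S>120)&roi,.006),red=(((H<8)|(H>172))&(S>150)&(V>110)&roi,0.))
E
python3 - <<'E'
from h import *
c=dict(np.load("top0.npz"))
for k,(m,z) in masks(c).items(): print(k); blobs(c,m,z)
p=c["pixels"][140:320,130:470]; cv2.imwrite("pics/crop.png",cv2.resize(p,None,fx=2.3,fy=2.3,interpolation=cv2.INTER_CUBIC))
E
```

```text
choc
px [180.2 155. ] n 60 mean [750.8 400.4] rect [751.5 398.3] [  5.2 103.1] 16.9 corners [[734.0, 447.0], [764.0, 348.0], [769.0, 350.0], [739.0, 448.0]]
px [306.4 175. ] n 133 mean [681.8  31.8] rect [681.9  31.9] [34.5 33.4] 37.0 corners [[658.0, 35.0], [678.0, 8.0], [706.0, 29.0], [686.0, 56.0]]
px [409.3 188.4] n 202 mean [ 636.  -264.5] rect [ 583.7 -237.3] [125.2 189.4] 87.7 corners [[487.0, -296.0], [676.0, -304.0], [681.0, -179.0], [492.0, -171.0]]
px [220.4 201.4] n 138 mean [608.4 280.2] rect [608.5 280.2] [35.9 32.9] 58.8 corners [[585.0, 273.0], [613.0, 256.0], [632.0, 287.0], [604.0, 304.0]]
px [263.5 227.2] n 139 mean [530.1 156.1] rect [530.1 155.9] [34.1 33.3] 77.4 corners [[510.0, 143.0], [543.0, 136.0], [550.0, 169.0], [518.0, 176.0]]
px [399.1 241.7] n 61 mean [ 480.5 -227.4] rect [ 480.3 -231.4] [122.2   5.2] 86.7 corners [[474.0, -292.0], [479.0, -293.0], [486.0, -171.0], [481.0, -170.0]]
px [421.3 302.2] n 282 mean [ 308.8 -281.4] rect [ 304.6 -276.4] [ 27.3 122.7] 21.4 corners [[269.0, -224.0], [314.0, -338.0], [340.0, -329.0], [295.0, -214.0]]
jar
px [300.6 252.7] n 198 mean [450.9  50.6] rect [451.4  50.9] [41.4 41.8] 88.8 corners [[430.0, 31.0], [472.0, 30.0], [473.0, 71.0], [431.0, 72.0]]
blue
px [158.4 245.4] n 1423 mean [486.5 459.2] rect [487.2 459.2] [148.3  80.6] 4.1 corners [[410.0, 494.0], [416.0, 414.0], [564.0, 424.0], [558.0, 505.0]]
red
px [400.  208.4] n 2519 mean [ 581.9 -238. ] rect [ 583.5 -238.2] [122.4 181.1] 87.1 corners [[490.0, -295.0], [671.0, -304.0], [677.0, -182.0], [496.0, -172.0]]
px [425.6 285.2] n 602 mean [ 357.1 -300.2] rect [ 345.6 -302.7] [72.5 96.8] 71.9 corners [[288.0, -322.0], [380.0, -352.0], [403.0, -283.0], [311.0, -253.0]]
```

View pics/crop.png

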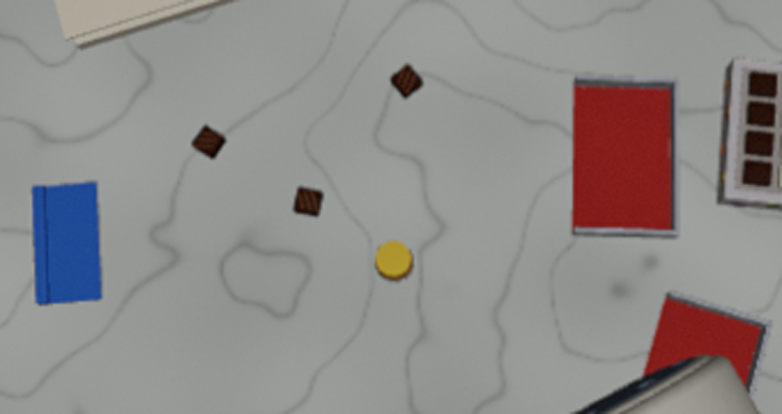

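Call:
drive_tool:
  delta_pos:
    - [0.75,1.0,0]
    - [0.75,1.0,0]
    - [0.75,1.0,0]
    - [0.75,1.0,0]
    - [0.75,1.0,0]
    - [0.75,1.0,0]
    - [0.75,1.0,0]
  twist:
    - [0,0,0.16]
    - [0,0,0.16]
    - [0,0,0.16]
    - [0,0,0.16]
    - [0,0,0.16]
    - [0,0,0.16]
    - [0,0,0.16]
  fingers: 0

```text
time: 0.98
tool_pos: [0.5088, -0.2543, 0.231]
tcp_rot: [[0.802, 0.597, 0.0], [0.597, -0.802, 0.001], [0.001, -0.001, -1.0]]
ft_force: [-0.5, -0.5, -0.4]
opening: -0.0002
grip_force: 0.0
```

Call:
drive_tool:
  delta_pos:
    - [0.7,1.0,-0.4]
    - [0.7,1.0,-0.4]
    - [0.7,1.0,-0.4]
    - [0.7,1.0,-0.4]
    - [0.7,1.0,-0.4]
    - [0.7,1.0,-0.4]
    - [0.7,1.0,-0.4]
    - [0.7,1.0,-0.4]
  twist:
    - [0,0,0]
    - [0,0,0]
    - [0,0,0]
    - [0,0,0]
    - [0,0,0]
    - [0,0,0]
    - [0,0,0]
    - [0,0,0]

```text
time: 1.98
tool_pos: [0.7163, 0.0417, 0.1104]
tcp_rot: [[0.804, 0.594, -0.002], [0.594, -0.804, -0.001], [-0.002, -0.001, -1.0]]
ft_force: [-0.4, -0.7, 0.2]
opening: -0.0002
grip_force: 0.0
```

Call:
drive_tool:
  delta_pos:
    - [0.01,0.06,0]
    - [0.01,0.06,-0.15]
    - [0.01,0.06,-0.3]
    - [0.01,0.06,-0.345]
    - [0.01,0.06,-0.345]
  twist:
    - [0,0,0]
    - [0,0,0]
    - [0,0,0]
    - [0,0,0]
    - [0,0,0]

```text
time: 2.6
tool_pos: [0.7197, 0.0598, 0.008]
tcp_rot: [[0.805, 0.593, -0.001], [0.593, -0.805, 0.0], [-0.0, -0.0, -1.0]]
ft_force: [0.3, 0.0, 0.8]
opening: -0.0002
grip_force: 0.0
```

```bash
cat >> h.py <<'E'
def look(name=None):
    from rig import env
    c=env.read_camera("top"); o=env.get_obs()
    print("t",o["time"],"tcp",(o["tool_pos"]*1000).round(1),"yaw",np.degrees(np.arctan2(o["tcp_rot"][1,0],o["tcp_rot"][0,0])).round(1),"F",np.round(o["ft_force"],1))
    m=masks(c)
    for k in("choc","jar"): print(k); blobs(c,m[k][0],m[k][1],30)
    if name: cv2.imwrite(f"pics/{name}.png",cv2.resize(c["pixels"][140:320,130:470],None,fx=2.3,fy=2.3,interpolation=cv2.INTER_CUBIC))
E
python3 -c "
from h import *
look('a1')"
```

```text
t 2.65 tcp [720.7  60.    9.2] yaw 36.4 F [0.4 1.1 0.4]
choc
px [180.  155.1] n 58 mean [750.6 401.1] rect [751.5 398.3] [  5.2 103.1] 16.9 corners [[734.0, 447.0], [764.0, 348.0], [769.0, 350.0], [739.0, 448.0]]
px [264.8 216.5] n 2292 mean [563.8 152.2] rect [524.4 151.3] [420.5 502.7] 26.3 corners [[224.0, 283.0], [447.0, -167.0], [824.0, 19.0], [601.0, 470.0]]
px [409.5 188.8] n 204 mean [ 634.9 -264.8] rect [ 583.6 -237.3] [125.2 189.4] 87.7 corners [[487.0, -296.0], [676.0, -304.0], [681.0, -179.0], [492.0, -171.0]]
px [350.3 228.2] n 61 mean [522.4 -90.2] rect [521.8 -90.4] [124.9   4.5] 3.9 corners [[459.0, -92.0], [460.0, -97.0], [584.0, -88.0], [584.0, -84.0]]
px [399.  241.7] n 60 mean [ 480.4 -227. ] rect [ 480.2 -231.4] [122.2   5.2] 86.6 corners [[474.0, -292.0], [479.0, -293.0], [486.0, -171.0], [481.0, -170.0]]
px [429.2 271.2] n 37 mean [ 394.6 -308.3] rect [ 394.3 -308.8] [57.4  5.4] 69.1 corners [[382.0, -335.0], [387.0, -337.0], [407.0, -283.0], [402.0, -281.0]]
px [200.8 300.3] n 191 mean [327.1 330.8] rect [326.4 331.1] [53.8 28.2] 12.2 corners [[297.0, 339.0], [303.0, 312.0], [356.0, 323.0], [350.0, 351.0]]
jar
```

View pics/a1.png

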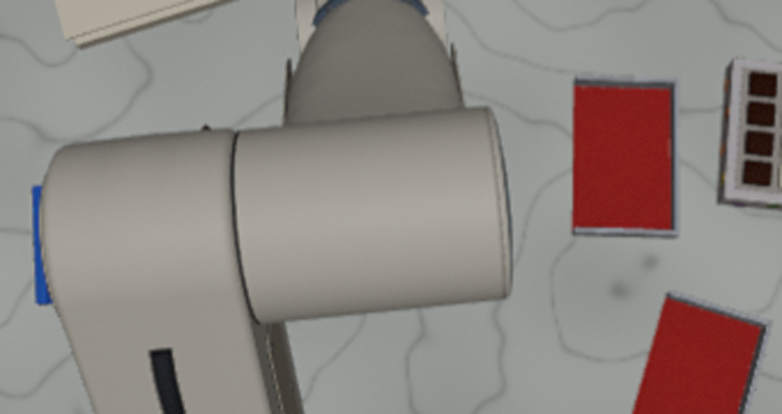

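Call:
drive_tool:
  delta_pos:
    - [-0.028,-0.021,-0.012]
    - [-0.063,-0.047,-0.012]
    - [-0.1,-0.074,-0.012]
    - [-0.14,-0.104,-0.012]
    - [-0.18,-0.133,-0.012]
    - [-0.22,-0.163,-0.012]
    - [-0.26,-0.192,-0.012]
    - [-0.3,-0.222,-0.012]
  twist:
    - [0,0,0]
    - [0,0,0]
    - [0,0,0]
    - [0,0,0]
    - [0,0,0]
    - [0,0,0]
    - [0,0,0]
    - [0,0,0]

```text
time: 3.65
tool_pos: [0.629, -0.007, 0.0042]
tcp_rot: [[0.805, 0.593, 0.0], [0.593, -0.805, 0.0], [0.0, -0.0, -1.0]]
ft_force: [0.3, -0.4, 0.2]
opening: -0.0
grip_force: 0.1
```

```bash
python3 - <<'E'
from rig import env
import cv2
c=env.read_camera("scene");cv2.imwrite("pics/s1.png",cv2.resize(c["pixels"][120:400,140:560],None,fx=1.8,fy=1.8));o=env.get_obs();print(o["time"],o["tool_pos"],o["ft_force"])
E
```

```text
3.7 [ 0.62715939 -0.00794491  0.00387631] [-0.78679208 -0.23691465 -0.00627784]
```

View pics/s1.png

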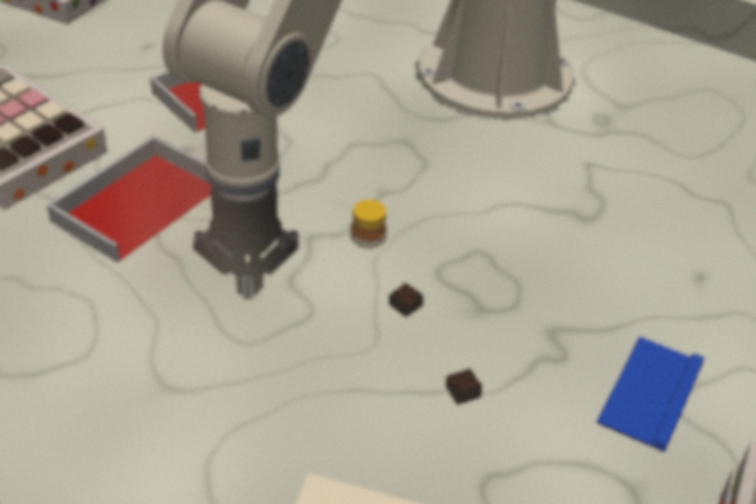

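Call:
drive_tool:
  delta_pos:
    - [-0.04,-0.03,0]
    - [-0.08,-0.06,0]
    - [-0.12,-0.089,0]
    - [-0.16,-0.119,0]
    - [-0.2,-0.149,0]
    - [-0.235,-0.175,0]
    - [-0.25,-0.187,0]
    - [-0.25,-0.187,0]
  twist:
    - [0,0,0]
    - [0,0,0]
    - [0,0,0]
    - [0,0,0]
    - [0,0,0]
    - [0,0,0]
    - [0,0,0]
    - [0,0,0]

```text
time: 4.7
tool_pos: [0.5547, -0.0628, 0.0042]
tcp_rot: [[0.805, 0.593, 0.0], [0.593, -0.805, 0.0], [0.0, 0.0, -1.0]]
ft_force: [0.2, 0.5, 0.3]
opening: 0.0002
grip_force: 0.0
```

Call:
drive_tool:
  delta_pos:
    - [0.08,0.06,0]
    - [0.1,0.075,0]
    - [0.1,0.075,0.2]
    - [0.1,0.075,0.33]
    - [0.35,0.1,0.33]
    - [0.5,0.1,0.33]
    - [0.7,0.1,0.33]
    - [0.7,0.1,0.33]
  twist:
    - [0,0,0]
    - [0,0,0]
    - [0,0,0]
    - [0,0,0]
    - [0,0,0]
    - [0,0,0]
    - [0,0,0]
    - [0,0,0]

```text
time: 5.7
tool_pos: [0.7682, -0.0324, 0.1024]
tcp_rot: [[0.804, 0.594, 0.002], [0.594, -0.804, -0.0], [0.002, 0.001, -1.0]]
ft_force: [-1.1, 0.4, -0.3]
opening: -0.0001
grip_force: 0.0
```

```bash
python3 -c "
from h import *
look()
from rig import env
c=env.read_camera('scene')
h=cv2.cvtColor(c['pixels'],cv2.COLOR_BGR2HSV);V=h[...,2].astype(int)
cv2.imwrite('pics/s2.png',c['pixels'])
m=(V<70);r=np.zeros(m.shape,bool);r[200:370,180:450]=1
blobs(c,m&r,.012,40)"
```

```text
t 5.75 tcp [765.6 -32.4 102. ] yaw 36.4 F [-0.1  0.8 -0. ]
choc
px [180.5 154.9] n 56 mean [751.  399.6] rect [751.9 396.9] [  5.2 100.3] 16.9 corners [[735.0, 444.0], [764.0, 348.0], [769.0, 350.0], [740.0, 446.0]]
px [289.  228.2] n 1527 mean [528.3  83.8] rect [511.1  44.6] [471.6 486.1] 25.3 corners [[194.0, 164.0], [402.0, -276.0], [828.0, -74.0], [620.0, 365.0]]
px [367.3 168. ] n 96 mean [ 699.3 -145.3] rect [ 693.6 -146.5] [114.7  10.8] 5.4 corners [[636.0, -147.0], [637.0, -157.0], [751.0, -146.0], [750.0, -136.0]]
px [409.3 188.2] n 201 mean [ 636.7 -264.3] rect [ 583.6 -237.4] [125.2 189.4] 87.7 corners [[487.0, -296.0], [676.0, -304.0], [681.0, -179.0], [491.0, -171.0]]
px [405.  241.8] n 40 mean [ 479.7 -244.2] rect [ 480.5 -248.5] [88.2  2.9] 88.8 corners [[478.0, -293.0], [481.0, -293.0], [483.0, -204.0], [480.0, -204.0]]
px [429.2 271.2] n 37 mean [ 394.6 -308.3] rect [ 394.3 -308.8] [57.4  5.4] 69.1 corners [[382.0, -335.0], [387.0, -337.0], [407.0, -283.0], [402.0, -281.0]]
px [225.1 300.9] n 183 mean [324.  263.3] rect [323.9 263.5] [44.9 27.9] 0.5 corners [[301.0, 277.0], [302.0, 249.0], [346.0, 250.0], [346.0, 278.0]]
jar
px [213.6 239.9] n 2010 mean [ 610.7 -216.6] rect [ 606.8 -221.9] [240.5 126.5] 42.8 corners [[476.0, -257.0], [561.0, -350.0], [738.0, -187.0], [652.0, -94.0]]
px [239.4 257.7] n 83 mean [ 623.5 -124.1] rect [ 623.4 -125.4] [53.2 17.9] 5.9 corners [[596.0, -119.0], [598.0, -137.0], [651.0, -132.0], [649.0, -114.0]]
px [365.  286.8] n 159 mean [534.7 158.9] rect [533.7 158.5] [34.  35.1] 76.8 corners [[513.0, 146.0], [547.0, 138.0], [555.0, 171.0], [521.0, 179.0]]
px [397.3 334.9] n 198 mean [613.2 283.9] rect [612.4 283.4] [35.5 33. ] 57.7 corners [[589.0, 277.0], [617.0, 260.0], [636.0, 290.0], [608.0, 307.0]]
```

View pics/s2.png

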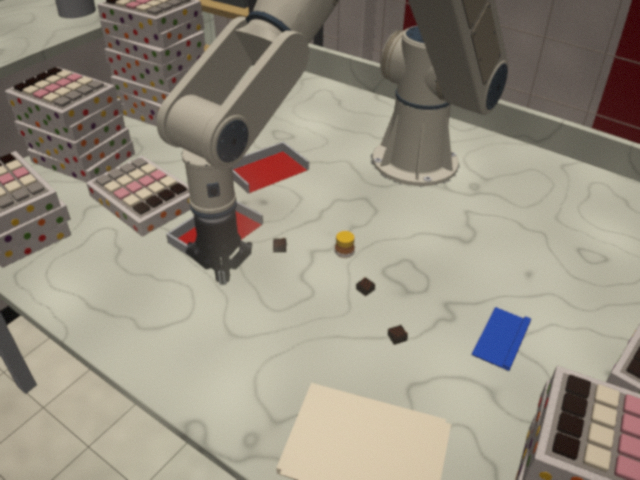

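The scene picture shows choc A at about (280,244), between the bay and the jar and clear of both. Chocs B and C are still at (397,335) and (365,287).

```bash
cat >> h.py <<'E'
def slook(boxes,thr=25,name=None):
    from rig import env
    c=env.read_camera("scene"); o=env.get_obs()
    print("t",o["time"],"tcp",(o["tool_pos"]*1000).round(1))
    g=cv2.cvtColor(c["pixels"],cv2.COLOR_BGR2GRAY).astype(int)
    for x0,y0,x1,y1 in boxes:
        m=np.zeros(g.shape,bool); s=g[y0:y1,x0:x1]; m[y0:y1,x0:x1]=s<np.median(s)-thr
        blobs(c,m,.012,30)
    if name: cv2.imwrite(f"pics/{name}.png",c["pixels"])
E
python3 - <<'E'
from h import *
slook([(258,225,306,265)],35)
c=dict(np.load("scene0.npz")); g=cv2.cvtColor(c["pixels"],cv2.COLOR_BGR2GRAY).astype(int)
m=np.zeros(g.shape,bool); s=g[280:325,255:300]; m[280:325,255:300]=s<np.median(s)-35
blobs(c,m,.012)
E
```

```text
t 5.85 tcp [763.5 -32.5 102.3]
px [279.5 245. ] n 206 mean [534.2 -77.3] rect [534.1 -77.5] [51.  30.9] 37.5 corners [[504.0, -81.0], [523.0, -105.0], [564.0, -74.0], [545.0, -50.0]]
px [276.9 303.3] n 251 mean [685.8  34.2] rect [685.1  33.8] [46.8 33.5] 38.7 corners [[656.0, 32.0], [677.0, 6.0], [714.0, 35.0], [693.0, 61.0]]
```

Call:
drive_tool:
  delta_pos:
    - [-0.2,-0.01,0]
    - [-0.35,-0.02,0]
    - [-0.5,-0.03,0]
    - [-0.65,-0.03,0]
    - [-0.8,-0.035,0]
    - [-0.87,-0.035,0]
    - [-0.87,-0.035,0]
  twist:
    - [0,0,0.17]
    - [0,0,0.34]
    - [0,0,0.5]
    - [0,0,0.67]
    - [0,0,0.84]
    - [0,0,1]
    - [0,0,1]

```text
time: 6.72
tool_pos: [0.5011, -0.043, 0.1035]
tcp_rot: [[-0.111, 0.994, -0.001], [0.994, 0.111, 0.0], [0.0, -0.001, -1.0]]
ft_force: [0.5, -0.1, -0.3]
opening: -0.0002
grip_force: 0.0
```

Call:
drive_tool:
  delta_pos:
    - [0,0,0]
    - [0,0,0]
    - [0,0,0]
    - [0,0,-0.15]
    - [0,0,-0.3]
    - [0,0,-0.325]
    - [0,0,-0.325]
  twist:
    - [0,0,0.17]
    - [0,0,0.34]
    - [0,0,0.5]
    - [0,0,0.5]
    - [0,0,0.5]
    - [0,0,0.5]
    - [0,0,0.5]

```text
time: 7.6
tool_pos: [0.5043, -0.0431, 0.0061]
tcp_rot: [[-0.592, 0.806, -0.0], [0.806, 0.592, 0.0], [0.0, -0.0, -1.0]]
ft_force: [0.6, -0.3, 0.2]
opening: -0.0003
grip_force: 0.0
```

```bash
cat >> h.py <<'E'
def st():
    from rig import env
    o=env.get_obs()
    print("t",o["time"],"tcp",(o["tool_pos"]*1000).round(1),"yaw",np.degrees(np.arctan2(o["tcp_rot"][1,0],o["tcp_rot"][0,0])).round(1),"q",np.round(o["q"],1))
E
python3 -c "
from h import *
st()"
```

```text
t 7.6 tcp [504.3 -43.1   6.1] yaw 126.3 q [ -5.1  29.1 116.6  -0.   34.2 -41.4]
```

Call:
drive_tool:
  delta_pos:
    - [0.025,-0.034,-0.005]
    - [0.05,-0.068,-0.005]
    - [0.08,-0.108,-0.005]
    - [0.112,-0.151,-0.005]
    - [0.144,-0.194,-0.005]
    - [0.176,-0.238,-0.005]
    - [0.208,-0.281,-0.005]
    - [0.24,-0.324,-0.005]
  twist:
    - [0,0,0]
    - [0,0,0]
    - [0,0,0]
    - [0,0,0]
    - [0,0,0]
    - [0,0,0]
    - [0,0,0]
    - [0,0,0]

```text
time: 8.6
tool_pos: [0.5764, -0.1412, 0.0041]
tcp_rot: [[-0.593, 0.805, -0.0], [0.805, 0.593, 0.0], [0.0, -0.0, -1.0]]
ft_force: [0.3, -1.0, -0.7]
opening: 0.0002
grip_force: 0.0
```

Call:
drive_tool:
  delta_pos:
    - [0.032,-0.043,0]
    - [0.064,-0.086,0]
    - [0.096,-0.13,0]
    - [0.128,-0.173,0]
    - [0.155,-0.21,0]
    - [0.163,-0.22,0]
    - [0.163,-0.22,0]
  twist:
    - [0,0,0]
    - [0,0,0]
    - [0,0,0]
    - [0,0,0]
    - [0,0,0]
    - [0,0,0]
    - [0,0,0]

```text
time: 9.48
tool_pos: [0.6246, -0.2063, 0.0041]
tcp_rot: [[-0.593, 0.805, -0.0], [0.805, 0.593, 0.0], [0.0, -0.0, -1.0]]
ft_force: [-0.9, 0.6, 0.4]
opening: 0.0001
grip_force: 0.0
```

Call:
drive_tool:
  delta_pos:
    - [-0.07,0.095,0]
    - [-0.09,0.12,0.05]
    - [-0.09,0.12,0.2]
    - [-0.09,0.2,0.36]
    - [-0.09,0.4,0.36]
    - [-0.09,0.6,0.36]
    - [-0.09,0.8,0.36]
    - [-0.09,0.98,0.36]
  twist:
    - [0,0,0]
    - [0,0,0]
    - [0,0,0]
    - [0,0,0]
    - [0,0,0]
    - [0,0,0]
    - [0,0,0]
    - [0,0,0]

```text
time: 10.48
tool_pos: [0.5982, 0.0899, 0.1136]
tcp_rot: [[-0.594, 0.804, 0.002], [0.804, 0.594, 0.0], [-0.001, 0.002, -1.0]]
ft_force: [0.6, -0.8, -0.3]
opening: 0.0002
grip_force: 0.0
```

```bash
python3 -c "
from h import *
st()
from rig import env
c=env.read_camera('scene');cv2.imwrite('pics/s3.png',c['pixels'])
g=cv2.cvtColor(c['pixels'],cv2.COLOR_BGR2HSV);m=np.zeros(g.shape[:2],bool);m[205:255,180:255]=c['pixels'][205:255,180:255,2]<75
blobs(c,m,.012,30)"
```

```text
t 10.475 tcp [598.2  89.9 113.6] yaw 126.4 q [  8.4  26.  101.7  -0.   52.2 -28. ]
px [200.6 245.1] n 133 mean [ 643.7 -227.5] rect [ 645.2 -227.2] [39.5 30.3] 36.0 corners [[620.0, -227.0], [638.0, -251.0], [670.0, -228.0], [652.0, -203.0]]
```

View pics/s3.png

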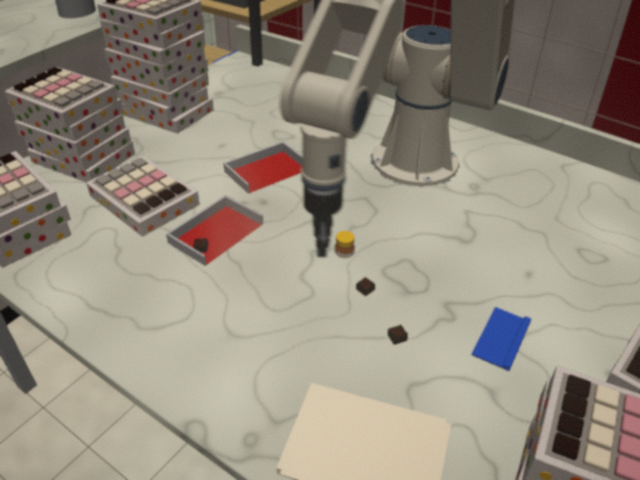

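Choc A lies inside the bay at (201,245) in the scene picture, about (640,-229) mm, and nothing else has moved. C is next.

Call:
drive_tool:
  delta_pos:
    - [-0.1,0.15,0]
    - [-0.25,0.253,0]
    - [-0.373,0.253,0]
    - [-0.373,0.253,0]
    - [-0.373,0.253,-0.15]
    - [-0.373,0.253,-0.3]
    - [-0.373,0.253,-0.36]
    - [-0.373,0.253,-0.36]
  twist:
    - [0,0,0.17]
    - [0,0,0.34]
    - [0,0,0.51]
    - [0,0,0.685]
    - [0,0,0.685]
    - [0,0,0.685]
    - [0,0,0.685]
    - [0,0,0.685]

```text
time: 11.52
tool_pos: [0.4854, 0.1634, 0.0037]
tcp_rot: [[-0.976, 0.216, -0.002], [0.216, 0.976, -0.001], [0.001, -0.001, -1.0]]
ft_force: [0.8, -0.2, 0.6]
opening: 0.0001
grip_force: 0.0
```

```bash
python3 -c "
from h import *
st()
slook([(340,268,390,306)],35)"
```

```text
t 11.525 tcp [485.4 163.4   3.7] yaw 167.5 q [ 18.4  29.7 115.9  -0.   34.5 -59.1]
t 11.575 tcp [486.2 163.6   4.7]
px [379.3 273. ] n 184 mean [478.7 162. ] rect [479.7 165.9] [38.7 41.8] 35.8 corners [[452.0, 172.0], [476.0, 138.0], [508.0, 160.0], [483.0, 194.0]]
px [365.3 286.3] n 268 mean [532.8 158.6] rect [532.9 158.6] [44.1 45.6] 77.7 corners [[506.0, 142.0], [550.0, 132.0], [560.0, 175.0], [515.0, 185.0]]
```

Call:
drive_tool:
  delta_pos:
    - [0.05,-0.007,0.002]
    - [0.095,-0.017,0.002]
    - [0.14,-0.029,0.002]
    - [0.185,-0.04,0.002]
    - [0.23,-0.05,0.002]
    - [0.275,-0.06,0.002]
    - [0.32,-0.07,0.002]
    - [0.342,-0.075,0.002]
  twist:
    - [0,0,0]
    - [0,0,0]
    - [0,0,0]
    - [0,0,0]
    - [0,0,0]
    - [0,0,0]
    - [0,0,0]
    - [0,0,0]

```text
time: 12.58
tool_pos: [0.5895, 0.141, 0.0048]
tcp_rot: [[-0.976, 0.217, 0.0], [0.217, 0.976, 0.0], [-0.0, 0.0, -1.0]]
ft_force: [-0.4, -0.1, -0.4]
opening: -0.0002
grip_force: 0.2
```

Call:
drive_tool:
  delta_pos:
    - [0,0,0]
    - [-0.1,0.022,0]
    - [-0.13,0.03,0.05]
    - [-0.13,0.03,0.2]
    - [-0.13,0.03,0.34]
    - [-0.13,0.03,0.34]
    - [-0.13,0.03,0.34]
  twist:
    - [0,0,0]
    - [0,0,0]
    - [0,0,-0.1]
    - [0,0,-0.27]
    - [0,0,-0.44]
    - [0,0,-0.61]
    - [0,0,-0.7]

```text
time: 13.45
tool_pos: [0.5492, 0.1504, 0.1076]
tcp_rot: [[-0.578, 0.816, 0.001], [0.816, 0.578, 0.0], [-0.0, 0.001, -1.0]]
ft_force: [0.2, -0.1, -0.0]
opening: -0.0
grip_force: 0.0
```

```bash
python3 -c "
from h import *
st()
slook([(360,270,425,312),(290,225,360,255)],35,'s4')"
```

```text
t 13.45 tcp [549.2 150.4 107.6] yaw 125.3 q [ 15.2  23.8 106.4   0.   49.8 -20.1]
t 13.5 tcp [548.9 150.3 107.2]
px [348.8 244. ] n 465 mean [434.9  52.7] rect [423.2  38.8] [110.6  58.8] 32.1 corners [[361.0, 34.0], [392.0, -16.0], [486.0, 43.0], [454.0, 93.0]]
```

View pics/s4.png

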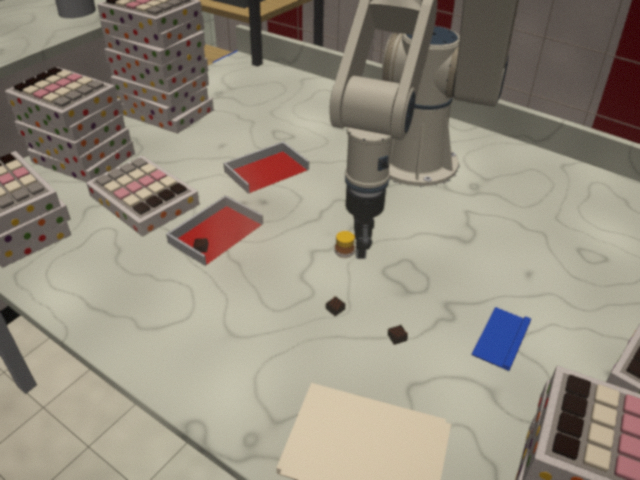

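C is now at about (335,306) in the scene picture. The jar at (345,242) and B at (397,335) have not moved.

```bash
python3 -c "
from h import *
slook([(312,285,360,328),(373,315,423,355)],35)"
```

```text
t 13.55 tcp [548.9 150.2 106.9]
px [335.1 306. ] n 295 mean [620.2 138. ] rect [620.2 137.8] [43.5 44.8] 79.7 corners [[594.0, 120.0], [638.0, 112.0], [646.0, 155.0], [602.0, 163.0]]
px [397.1 334.4] n 323 mean [612. 283.] rect [611.3 283. ] [44.9 41.8] 57.6 corners [[582.0, 275.0], [617.0, 253.0], [641.0, 291.0], [606.0, 313.0]]
```

Call:
drive_tool:
  delta_pos:
    - [0.1,0.05,0]
    - [0.258,0.098,0]
    - [0.258,0.098,0]
    - [0.258,0.098,0]
    - [0.258,0.098,-0.12]
    - [0.258,0.098,-0.25]
    - [0.258,0.098,-0.34]
    - [0.258,0.098,-0.34]
  twist:
    - [0,0,-0.17]
    - [0,0,-0.34]
    - [0,0,-0.51]
    - [0,0,-0.68]
    - [0,0,-0.788]
    - [0,0,-0.788]
    - [0,0,-0.788]
    - [0,0,-0.788]

```text
time: 14.55
tool_pos: [0.6255, 0.1793, 0.003]
tcp_rot: [[0.202, 0.979, -0.003], [0.979, -0.202, -0.001], [-0.002, -0.003, -1.0]]
ft_force: [0.5, -1.0, 0.5]
opening: -0.0001
grip_force: 0.0
```

```bash
python3 -c "
from h import *
st()"
```

```text
t 14.55 tcp [625.5 179.3   3. ] yaw 78.3 q [15.9 38.  97.9  0.  44.3 27.5]
```

Call:
drive_tool:
  delta_pos:
    - [-0.006,-0.03,0.006]
    - [-0.014,-0.065,0.006]
    - [-0.023,-0.11,0.006]
    - [-0.034,-0.16,0.006]
    - [-0.045,-0.21,0.006]
    - [-0.055,-0.26,0.006]
    - [-0.066,-0.31,0.006]
    - [-0.077,-0.36,0.006]
  twist:
    - [0,0,0]
    - [0,0,0]
    - [0,0,0]
    - [0,0,0]
    - [0,0,0]
    - [0,0,0]
    - [0,0,0]
    - [0,0,0]

```text
time: 15.55
tool_pos: [0.6034, 0.0705, 0.0065]
tcp_rot: [[0.204, 0.979, -0.0], [0.979, -0.204, -0.0], [-0.0, -0.0, -1.0]]
ft_force: [0.2, -0.1, 1.2]
opening: -0.0001
grip_force: 0.2
```

Call:
drive_tool:
  delta_pos:
    - [-0.011,-0.05,0]
    - [-0.021,-0.1,0]
    - [-0.032,-0.15,0]
    - [-0.043,-0.2,0]
    - [-0.053,-0.25,0]
    - [-0.064,-0.3,0]
    - [-0.074,-0.35,0]
    - [-0.085,-0.4,0]
  twist:
    - [0,0,0]
    - [0,0,0]
    - [0,0,0]
    - [0,0,0]
    - [0,0,0]
    - [0,0,0]
    - [0,0,0]
    - [0,0,0]

```text
time: 16.55
tool_pos: [0.578, -0.0495, 0.0066]
tcp_rot: [[0.204, 0.979, 0.0], [0.979, -0.204, -0.0], [0.0, 0.0, -1.0]]
ft_force: [0.1, -0.0, -0.6]
opening: -0.0002
grip_force: 0.1
```

```bash
python3 -c "
from h import *
st()
slook([(180,200,340,300)],60)
from rig import env
c=env.read_camera('scene');cv2.imwrite('pics/s5.png',cv2.resize(c['pixels'][170:320,150:370],None,fx=3,fy=3))"
```

```text
t 16.55 tcp [578.  -49.5   6.6] yaw 78.2 q [ -5.   33.3 107.3   0.   39.3   6.7]
t 16.6 tcp [577.6 -50.8   6.5]
px [187.2 205. ] n 177 mean [ 549.8 -365.6] rect [ 550.4 -358.2] [59.1 46.1] 45.5 corners [[513.0, -363.0], [546.0, -395.0], [588.0, -353.0], [555.0, -321.0]]
px [240.  228.9] n 5111 mean [ 542.1 -192.7] rect [ 546.1 -190.9] [243.5 293.8] 37.2 corners [[360.0, -147.0], [538.0, -382.0], [732.0, -234.0], [554.0, -0.0]]
px [337.3 247.4] n 59 mean [461.4  37.4] rect [461.9  37. ] [53.3  9.4] 33.6 corners [[437.0, 26.0], [442.0, 18.0], [487.0, 48.0], [481.0, 56.0]]
```

View pics/s5.png

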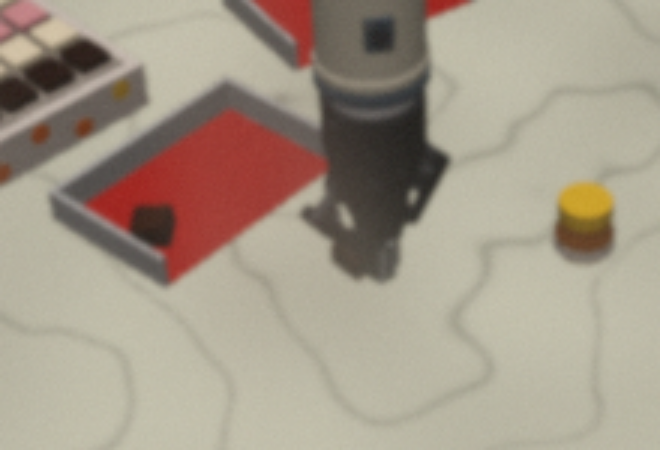

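Choc C sits directly in front of the closed fingers, at about (350,260) in the crop, partly hidden by them. I'll keep pushing.

Call:
drive_tool:
  delta_pos:
    - [-0.011,-0.05,0]
    - [-0.021,-0.1,0]
    - [-0.032,-0.15,0]
    - [-0.043,-0.2,0]
    - [-0.053,-0.25,0]
    - [-0.064,-0.3,0]
    - [-0.074,-0.35,0]
    - [-0.085,-0.4,0]
  twist:
    - [0,0,0]
    - [0,0,0]
    - [0,0,0]
    - [0,0,0]
    - [0,0,0]
    - [0,0,0]
    - [0,0,0]
    - [0,0,0]

```text
time: 17.65
tool_pos: [0.5525, -0.1695, 0.0066]
tcp_rot: [[0.204, 0.979, 0.0], [0.979, -0.204, -0.0], [-0.0, 0.0, -1.0]]
ft_force: [-0.2, 0.1, -0.4]
opening: 0.0002
grip_force: 0.1
```

Call:
drive_tool:
  delta_pos:
    - [-0.01,-0.05,0]
    - [-0.018,-0.085,0]
    - [-0.021,-0.1,0]
    - [-0.021,-0.1,0]
    - [0,0,0]
    - [0.01,0.05,0.03]
    - [0.01,0.05,0.2]
    - [0.01,0.1,0.36]
  twist:
    - [0,0,0]
    - [0,0,0]
    - [0,0,0]
    - [0,0,0]
    - [0,0,0]
    - [0,0,0]
    - [0,0,0]
    - [0,0,0]

```text
time: 18.65
tool_pos: [0.5558, -0.1381, 0.1162]
tcp_rot: [[0.204, 0.979, -0.0], [0.979, -0.204, -0.0], [-0.0, -0.0, -1.0]]
ft_force: [1.2, -1.0, 0.2]
opening: -0.0
grip_force: 0.0
```

Call:
drive_tool:
  delta_pos:
    - [0,0.2,0]
    - [0,0.4,0]
    - [0,0.6,0]
    - [0,0.8,0]
    - [0,1,0]
    - [0,1,0]
  twist:
    - [0,0,0]
    - [0,0,0]
    - [0,0,0]
    - [0,0,0]
    - [0,0,0]
    - [0,0,0]

```text
time: 19.4
tool_pos: [0.5556, 0.1658, 0.1153]
tcp_rot: [[0.199, 0.98, 0.001], [0.98, -0.199, 0.001], [0.001, 0.001, -1.0]]
ft_force: [-0.2, -0.9, -0.7]
opening: 0.0001
grip_force: 0.0
```

```bash
cat >> h.py <<'E'
def bay(name=None):
    from rig import env
    c=env.read_camera('scene');m=np.zeros(c['depth'].shape,bool);m[198:258,180:262]=c['pixels'][198:258,180:262,2]<75
    blobs(c,m,.012,30)
    if name: cv2.imwrite(f'pics/{name}.png',cv2.resize(c['pixels'][170:370,150:450],None,fx=2.5,fy=2.5))
E
python3 -c "
from h import *
st(); bay('s6')
slook([(373,315,423,355)],35)"
```

```text
t 19.4 tcp [555.6 165.8 115.3] yaw 78.5 q [ 16.5  23.9 104.8   0.   51.1  27.9]
px [229.9 226. ] n 42 mean [ 549.6 -219.3] rect [ 549.8 -219.5] [23.3 30.7] 35.9 corners [[531.0, -214.0], [549.0, -239.0], [568.0, -225.0], [550.0, -200.0]]
px [200.6 245. ] n 132 mean [ 643.6 -227.9] rect [ 645.6 -227.8] [42.4 28.3] 43.4 corners [[621.0, -232.0], [640.0, -253.0], [671.0, -224.0], [651.0, -203.0]]
t 19.5 tcp [555.4 162.3 114.9]
px [397.1 334.3] n 323 mean [612.  282.9] rect [611.3 283. ] [44.9 41.8] 57.6 corners [[582.0, 275.0], [617.0, 253.0], [641.0, 291.0], [606.0, 313.0]]
```

View pics/s6.png

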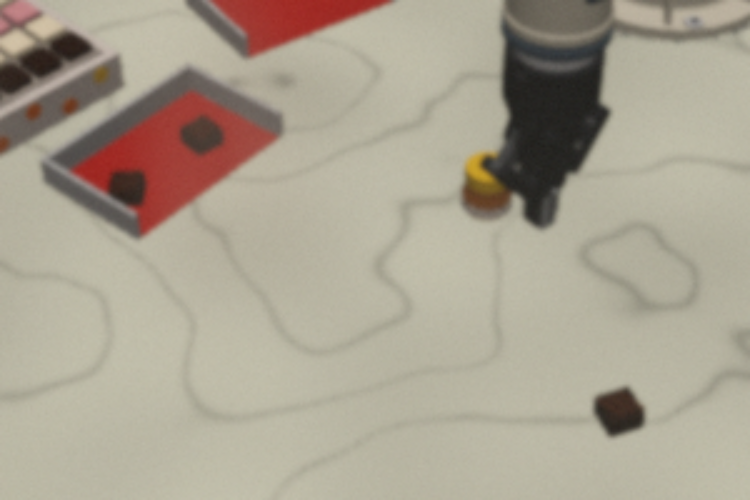

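Chocs A and C are both inside the bay, at about (127,187) and (202,134) in the crop. B is untouched at (619,411), and the jar stands where it was. B is last, using the same two-leg push.

Call:
drive_tool:
  delta_pos:
    - [0.02,0.15,0]
    - [0.05,0.3,0]
    - [0.05,0.473,0]
    - [0.05,0.473,0]
    - [0.05,0.473,0]
    - [0.05,0.473,0]
  twist:
    - [0,0,0.17]
    - [0,0,0.34]
    - [0,0,0.51]
    - [0,0,0.68]
    - [0,0,0.85]
    - [0,0,1]

```text
time: 20.25
tool_pos: [0.571, 0.3017, 0.1147]
tcp_rot: [[-0.749, 0.663, -0.0], [0.663, 0.749, -0.001], [-0.0, -0.001, -1.0]]
ft_force: [1.3, -0.4, -0.5]
opening: -0.0002
grip_force: 0.0
```

Call:
drive_tool:
  delta_pos:
    - [0,0,0]
    - [0,0,-0.1]
    - [0,0,-0.22]
    - [0,0,-0.32]
    - [0,0,-0.365]
    - [0,0,-0.365]
  twist:
    - [0,0,0.167]
    - [0,0,0.167]
    - [0,0,0.167]
    - [0,0,0.167]
    - [0,0,0.167]
    - [0,0,0.167]

```text
time: 21.0
tool_pos: [0.5706, 0.3023, 0.0046]
tcp_rot: [[-0.85, 0.527, -0.001], [0.527, 0.85, -0.001], [0.001, -0.001, -1.0]]
ft_force: [0.3, -1.1, 0.6]
opening: 0.0001
grip_force: 0.0
```

```bash
python3 -c "
from h import *
st()"
```

```text
t 21.0 tcp [570.6 302.3   4.6] yaw 148.2 q [ 27.8  37.5  98.6  -0.   43.9 -30.4]
```

Call:
drive_tool:
  delta_pos:
    - [0.02,-0.012,0]
    - [0.05,-0.031,0]
    - [0.09,-0.056,0]
    - [0.132,-0.081,0]
    - [0.174,-0.107,0]
    - [0.216,-0.133,0]
    - [0.258,-0.159,0]
    - [0.3,-0.185,0]
  twist:
    - [0,0,0]
    - [0,0,0]
    - [0,0,0]
    - [0,0,0]
    - [0,0,0]
    - [0,0,0]
    - [0,0,0]
    - [0,0,0]

```text
time: 22.0
tool_pos: [0.6616, 0.2474, 0.005]
tcp_rot: [[-0.85, 0.526, -0.0], [0.526, 0.85, -0.0], [0.0, -0.0, -1.0]]
ft_force: [0.3, 0.2, -0.6]
opening: 0.0003
grip_force: 0.0
```

Call:
drive_tool:
  delta_pos:
    - [0.042,-0.026,0]
    - [0.084,-0.052,0]
    - [0.126,-0.078,0]
    - [0.168,-0.104,0]
    - [0.21,-0.13,0]
    - [0.252,-0.156,0]
    - [0.294,-0.181,0]
    - [0.336,-0.207,0]
  twist:
    - [0,0,0]
    - [0,0,0]
    - [0,0,0]
    - [0,0,0]
    - [0,0,0]
    - [0,0,0]
    - [0,0,0]
    - [0,0,0]

```text
time: 23.0
tool_pos: [0.7623, 0.1854, 0.0051]
tcp_rot: [[-0.85, 0.526, -0.0], [0.526, 0.85, 0.0], [0.0, -0.0, -1.0]]
ft_force: [-0.7, 0.1, 0.8]
opening: -0.0001
grip_force: 0.1
```

Call:
drive_tool:
  delta_pos:
    - [0.042,-0.026,0]
    - [0.08,-0.049,0]
    - [0.103,-0.064,0]
    - [0.103,-0.064,0]
    - [0.02,-0.013,0]
    - [0.0,0.0,0.03]
    - [0.0,0.0,0.2]
    - [0.0,0.0,0.36]
  twist:
    - [0,0,0]
    - [0,0,0]
    - [0,0,0]
    - [0,0,0]
    - [0,0,0]
    - [0,0,0]
    - [0,0,0]
    - [0,0,0]

```text
time: 24.0
tool_pos: [0.7617, 0.1861, 0.115]
tcp_rot: [[-0.851, 0.526, 0.0], [0.526, 0.851, -0.0], [-0.0, 0.0, -1.0]]
ft_force: [0.4, 0.7, 1.2]
opening: -0.0001
grip_force: 0.0
```

Call:
drive_tool:
  delta_pos:
    - [-0.2,0,0]
    - [-0.4,0,0]
    - [-0.6,0,0]
    - [-0.6,0,0]
    - [-0.6,0,0]
    - [-0.6,0,0]
  twist:
    - [0,0,-0.17]
    - [0,0,-0.34]
    - [0,0,-0.51]
    - [0,0,-0.68]
    - [0,0,-0.85]
    - [0,0,-1]

```text
time: 24.75
tool_pos: [0.5821, 0.1861, 0.1143]
tcp_rot: [[0.036, 0.999, 0.002], [0.999, -0.036, 0.0], [0.0, 0.002, -1.0]]
ft_force: [-1.2, -0.7, 0.1]
opening: 0.0003
grip_force: 0.0
```

```bash
python3 -c "
from h import *
st()
from rig import env
c=env.read_camera('scene')
r=world  # expected pixel of choc
P=np.linalg.inv(c['T'])@np.array([.816,.152,.012,1]);n=P[:2]/P[2];n=n*(1+c['k1']*(n@n));u=c['K'][:2,:2]@n+c['K'][:2,2];print(u)
x,y=u.astype(int)
slook([(x-35,y-30,x+35,y+30)],35)"
```

```text
t 24.75 tcp [582.1 186.1 114.3] yaw 88.0 q [ 17.6  26.4 100.9  -0.   52.6  19.6]
[283.41145024 370.41128726]
t 24.85 tcp [582.1 186.  114.1]
px [282.7 372.5] n 359 mean [820.5 153.8] rect [820.3 153.6] [45.  36.4] 58.9 corners [[793.0, 144.0], [824.0, 125.0], [848.0, 163.0], [816.0, 182.0]]
```

Call:
drive_tool:
  delta_pos:
    - [0.18,0.011,0]
    - [0.36,0.011,0]
    - [0.54,0.011,0]
    - [0.72,0.011,0]
    - [0.86,0.011,0]
    - [0.86,0.011,0]
    - [0.86,0.011,0]
  twist:
    - [0,0,-0.1]
    - [0,0,-0.2]
    - [0,0,-0.3]
    - [0,0,-0.4]
    - [0,0,-0.493]
    - [0,0,-0.493]
    - [0,0,-0.493]

```text
time: 25.72
tool_pos: [0.8388, 0.1891, 0.1127]
tcp_rot: [[0.517, 0.856, -0.001], [0.856, -0.517, -0.0], [-0.001, -0.001, -1.0]]
ft_force: [-0.7, -1.0, 0.3]
opening: -0.0002
grip_force: 0.0
```

Call:
drive_tool:
  delta_pos:
    - [0,0,-0.12]
    - [0,0,-0.24]
    - [0,0,-0.33]
    - [0,0,-0.363]
    - [0,0,-0.363]
  twist:
    - [0,0,0]
    - [0,0,0]
    - [0,0,0]
    - [0,0,0]
    - [0,0,0]

```text
time: 26.35
tool_pos: [0.8393, 0.1892, 0.0041]
tcp_rot: [[0.52, 0.854, -0.0], [0.854, -0.52, -0.0], [-0.0, -0.0, -1.0]]
ft_force: [0.2, 0.5, 0.4]
opening: 0.0
grip_force: 0.0
```

```bash
python3 -c "
from h import *
st()"
```

```text
t 26.35 tcp [839.3 189.2   4.1] yaw 58.7 q [12.6 53.1 65.5  0.  61.4 43.9]
```

Call:
drive_tool:
  delta_pos:
    - [-0.012,-0.02,0.003]
    - [-0.034,-0.055,0.003]
    - [-0.06,-0.097,0.003]
    - [-0.087,-0.14,0.003]
    - [-0.113,-0.182,0.003]
    - [-0.14,-0.225,0.003]
    - [-0.166,-0.268,0.003]
    - [-0.192,-0.31,0.003]
  twist:
    - [0,0,0]
    - [0,0,0]
    - [0,0,0]
    - [0,0,0]
    - [0,0,0]
    - [0,0,0]
    - [0,0,0]
    - [0,0,0]

```text
time: 27.35
tool_pos: [0.7814, 0.0952, 0.005]
tcp_rot: [[0.52, 0.854, -0.0], [0.854, -0.52, -0.0], [-0.0, -0.0, -1.0]]
ft_force: [0.6, 0.6, 0.3]
opening: 0.0003
grip_force: 0.1
```

Call:
drive_tool:
  delta_pos:
    - [-0.026,-0.042,0]
    - [-0.053,-0.085,0]
    - [-0.079,-0.128,0]
    - [-0.105,-0.17,0]
    - [-0.132,-0.212,0]
    - [-0.158,-0.255,0]
    - [-0.184,-0.298,0]
    - [-0.211,-0.34,0]
  twist:
    - [0,0,0]
    - [0,0,0]
    - [0,0,0]
    - [0,0,0]
    - [0,0,0]
    - [0,0,0]
    - [0,0,0]
    - [0,0,0]

```text
time: 28.35
tool_pos: [0.7181, -0.0067, 0.0051]
tcp_rot: [[0.52, 0.854, 0.0], [0.854, -0.52, 0.0], [0.0, 0.0, -1.0]]
ft_force: [0.7, 0.3, -0.6]
opening: 0.0003
grip_force: 0.0
```

Call:
drive_tool:
  delta_pos:
    - [-0.026,-0.042,0]
    - [-0.053,-0.085,0]
    - [-0.079,-0.128,0]
    - [-0.105,-0.17,0]
    - [-0.132,-0.212,0]
    - [-0.155,-0.25,0]
    - [-0.155,-0.25,0]
  twist:
    - [0,0,0]
    - [0,0,0]
    - [0,0,0]
    - [0,0,0]
    - [0,0,0]
    - [0,0,0]
    - [0,0,0]

```text
time: 29.22
tool_pos: [0.6716, -0.0818, 0.0051]
tcp_rot: [[0.521, 0.854, -0.0], [0.854, -0.521, -0.0], [-0.0, -0.0, -1.0]]
ft_force: [0.0, 0.4, -0.0]
opening: 0.0001
grip_force: 0.0
```

```bash
python3 -c "
from h import *
st(); bay()
from rig import env
c=env.read_camera('scene');o=env.get_obs()
def px(p):
    P=np.linalg.inv(c['T'])@np.array([*p,1]);n=P[:2]/P[2];n=n*(1+c['k1']*(n@n));return c['K'][:2,:2]@n+c['K'][:2,2]
t=o['tool_pos'];h=np.array([-.526,-.85,0]);p=t+h*.027;p[2]=.01
u=px(p);print('tcp px',px(t),'choc px',u)
x,y=u.astype(int)
p=c['pixels'][y-16:y+18:2,x-24:x+26:2]
for r in p[...,2]: print(*['%3d'%v for v in r])
for r in p[...,0]: print(*['%3d'%v for v in r])"
```

```text
t 29.225 tcp [671.6 -81.8   5.1] yaw 58.6 q [-7.1 39.5 94.4 -0.  46.1 24.3]
px [231.6 200.9] n 59 mean [ 469.9 -284.5] rect [ 470.2 -284.6] [27.8 23.3] 41.3 corners [[452.0, -285.0], [467.0, -303.0], [488.0, -284.0], [473.0, -267.0]]
px [233.9 240.1] n 1185 mean [ 583.2 -176.5] rect [ 572.6 -186.6] [153.2 103.9] 37.4 corners [[480.0, -192.0], [543.0, -274.0], [665.0, -181.0], [602.0, -99.0]]
px [200.7 245. ] n 138 mean [ 643.4 -227.7] rect [ 643.9 -228.5] [43.2 30.9] 36.0 corners [[617.0, -229.0], [635.0, -254.0], [670.0, -228.0], [652.0, -203.0]]
tcp px [239.97603299 279.61306724] choc px [236.22098339 270.30312439]
 76  71  66  79 126 103  73  66  65  64  67  64  63  62  63  61  67  69  70  73  72  77  77  83 129
 66  62  69  78 137 160 132  83  69  64  63  67  64  61  62  67  66  70  71  71  74  77  79 117 169
 57  58  67  78  90 132 162 145 106  72  67  68  67  64  64  61  70  69  72  72  72  75  97 156 179
 58  56  65  70  65  74 107 153 155  95  69  70  63  65  64  62  67  69  71  75  72  86 141 176 179
 91  62  58  64  64  66  72  90 111  86  67  68  66  66  66  66  63  66  68
[... 2224 characters left out ...]

164 165 165 165 161 162 161 160 139  73  63  63  72  88  75  85  73 132 156 160 157 158 157 158 159
163 165 165 166 161 162 164 161 154 102  66  63  66  88  78  85  71 124 157 158 159 158 158 163 159
155 161 164 164 163 162 163 162 159 144 113  83  72  88  76  86  99 140 155 159 157 160 158 158 158
159 160 164 167 166 164 163 165 160 160 153 127  93  91  80 100 139 148 152 159 159 159 160 161 159
163 153 157 162 164 163 164 162 161 161 164 157 144 117 119 135 154 159 149 150 158 160 160 162 162
166 161 153 158 165 168 167 163 163 162 161 164 162 157 157 159 164 160 159 153 154 159 160 161 159
170 163 158 156 163 167 164 167 163 162 163 164 163 161 165 161 163 162 161 159 151 148 157 164 162
```

Call:
drive_tool:
  delta_pos:
    - [-0.02,-0.032,0]
    - [-0.048,-0.077,0]
    - [-0.076,-0.122,0]
    - [-0.104,-0.167,0]
    - [-0.132,-0.212,0]
    - [-0.16,-0.257,0]
    - [-0.188,-0.302,0]
    - [-0.21,-0.337,0]
  twist:
    - [0,0,0]
    - [0,0,0]
    - [0,0,0]
    - [0,0,0]
    - [0,0,0]
    - [0,0,0]
    - [0,0,0]
    - [0,0,0]

```text
time: 30.32
tool_pos: [0.6086, -0.1829, 0.0051]
tcp_rot: [[0.52, 0.854, 0.0], [0.854, -0.52, -0.0], [-0.0, 0.0, -1.0]]
ft_force: [0.2, -0.0, -0.3]
opening: -0.0005
grip_force: 0.0
```

Call:
drive_tool:
  delta_pos:
    - [-0.012,-0.02,0]
    - [-0.017,-0.027,0]
    - [-0.017,-0.027,0]
    - [0.03,0.05,0]
    - [0.06,0.1,0.03]
    - [0.06,0.1,0.2]
    - [0.06,0.1,0.36]
    - [0.06,0.25,0.36]
  twist:
    - [0,0,0]
    - [0,0,0]
    - [0,0,0]
    - [0,0,0]
    - [0,0,0]
    - [0,0,0]
    - [0,0,0]
    - [0,0,0]

```text
time: 31.32
tool_pos: [0.6307, -0.1084, 0.1183]
tcp_rot: [[0.522, 0.853, 0.009], [0.853, -0.522, -0.002], [0.003, 0.008, -1.0]]
ft_force: [-0.1, 0.2, 0.3]
opening: 0.0004
grip_force: 0.0
```

Call:
drive_tool:
  delta_pos:
    - [0,0.2,0.1]
    - [0,0.4,0.2]
    - [0,0.6,0.2]
    - [0,0.8,0.2]
    - [0,1,0.2]
    - [0,1,0.2]
    - [0,1,0.2]
  twist:
    - [0,0,0]
    - [0,0,0]
    - [0,0,0]
    - [0,0,0]
    - [0,0,0]
    - [0,0,0]
    - [0,0,0]

```text
time: 32.2
tool_pos: [0.6268, 0.1934, 0.1734]
tcp_rot: [[0.519, 0.855, 0.0], [0.855, -0.519, -0.0], [-0.0, 0.0, -1.0]]
ft_force: [-1.0, -0.6, 0.1]
opening: 0.0002
grip_force: 0.0
```

```bash
python3 -c "
from h import *
st(); bay()
from rig import env
c=env.read_camera('top')
print('top')
h=cv2.cvtColor(c['pixels'],cv2.COLOR_BGR2HSV).astype(int)
m=np.zeros(h.shape[:2],bool);m[172:246,376:428]=h[172:246,376:428,2]<105
blobs(c,m,.02,25)
for k in('jar','blue'):
    print(k);blobs(c,*masks(c)[k])
c=env.read_camera('scene');k=masks(c)
for C in (dict(np.load('scene0.npz')),c):
    h=cv2.cvtColor(C['pixels'],cv2.COLOR_BGR2HSV).astype(int);H,S,V=h[...,0],h[...,1],h[...,2]
    a=(H>20)&(H<33)&(S>170);b=(H>105)&(H<128)&(S>150);b[:300]=0;b[:,560:]=0;a[:220]=0;a[270:]=0
    print('scene jar/scraper');blobs(C,a,.048,40);blobs(C,b,.006,200)"
```

```text
t 32.2 tcp [626.8 193.4 173.4] yaw 58.8 q [17.  26.1 92.5 -0.  61.4 48.3]
px [229.9 225.8] n 46 mean [ 549.  -219.6] rect [ 549.5 -220.7] [25.  33.6] 28.4 corners [[530.0, -212.0], [546.0, -241.0], [568.0, -230.0], [552.0, -200.0]]
px [219.8 238.7] n 45 mean [ 599.8 -206.6] rect [ 595.8 -208.8] [27.8 24.2] 59.9 corners [[578.0, -215.0], [599.0, -227.0], [613.0, -203.0], [592.0, -191.0]]
px [200.7 245. ] n 132 mean [ 643.4 -227.7] rect [ 645.2 -227.2] [39.5 30.3] 36.0 corners [[620.0, -227.0], [638.0, -251.0], [670.0, -228.0], [652.0, -203.0]]
top
px [410.1 188.5] n 185 mean [ 635.8 -266.7] rect [ 583.6 -237.2] [122.3 187.1] 86.8 corners [[487.0, -293.0], [674.0, -304.0], [680.0, -181.0], [494.0, -171.0]]
px [396.7 186.9] n 142 mean [ 640.8 -228.3] rect [ 641.4 -228.1] [35.  35.8] 35.9 corners [[617.0, -224.0], [638.0, -253.0], [666.0, -232.0], [645.0, -203.0]]
px [392.2 204.5] n 138 mean [ 588.8 -212.7] rect [ 588.9 -212.8] [32.3 36. ] 58.5 corners [[565.0, -217.0], [596.0, -236.0], [613.0, -208.0], [582.0, -190.0]]
px [397.3 221.2] n 139 mean [ 539.7 -225.2] rect [ 539.8 -225.3] [33
[... 492 characters left out ...]
 [[410.0, 494.0], [416.0, 414.0], [564.0, 424.0], [558.0, 505.0]]
scene jar/scraper
px [344.6 238.4] n 187 mean [460.6  55.5] rect [460.8  55.6] [46.9 34.6] 33.8 corners [[432.0, 57.0], [451.0, 28.0], [490.0, 54.0], [471.0, 83.0]]
px [501.2 338.2] n 1962 mean [492.3 460.2] rect [486.8 459.2] [151.9  74.8] 4.3 corners [[408.0, 491.0], [414.0, 416.0], [565.0, 428.0], [560.0, 502.0]]
scene jar/scraper
px [347.6 235. ] n 48 mean [446.5  54.6] rect [446.7  54.6] [29.8 13.4] 50.8 corners [[432.0, 47.0], [443.0, 39.0], [461.0, 62.0], [451.0, 70.0]]
px [501.2 338.2] n 1956 mean [492.4 460.1] rect [486.6 459.2] [151.5  74.8] 4.3 corners [[408.0, 491.0], [414.0, 416.0], [565.0, 428.0], [559.0, 502.0]]
```

```bash
python3 -c "
from rig import env
print(env.finish_job())"
```

```text
the job is handed in; nothing more can be done
None
```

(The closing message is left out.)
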